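# Slide the top drying tile off the stack and seat it in the hotplate's corner

### The job

Slide the top tile, with the crucible standing on it, sideways off the stack onto the hotplate's deck - without lifting or tipping it and leaving the other three tiles where they lie - and on until you feel it bear on the end stop. Then slide it along the stop, away from the robot, until you feel it bear on the side fence, so that it lies flush in the corner. Bear on each bar definitely but gently (about 10 N; under 2 N is not felt and 20 N chips the glaze), keep the crucible upright on the tile, and leave everything else alone.

Things in the scene. Friction and masses are not known exactly. Their poses are not given: they have to be found in the camera images.
- stand: Fixed rack and hotplate, one rigid piece on the bench, turned up to 0.3 rad. Origin on the bench (z = 0); z up, +y from the rack to the hotplate, +x away from the robot, to the side fence. Beneath the stack, at local y = -80 mm, is a grey rack.
- rack_floor (a point): Centre of the rack's floor, under the stack, 12 mm above the bench; axes as the stand's. Low cheeks, rising to 28 mm above the bench, stand at both x sides and at the outer (-y) end; their outer faces are 62 mm from this point.
- deck (a point): Point on the flat steel deck of the white hotplate, 40.5 mm above the bench (1.5 mm lower than the top tile's underside in the stack), local x = 0, y = 75 mm. The deck spans local x -60 to 125, y -22 to 168 mm. Between stack and deck is an open gap of about 8 mm, which the sliding tile bridges. Two dials stick out 10 mm at its open front (-x), below the deck.
- end_stop: Bracket at the deck's far (+y) end, carrying a rigid aluminium bar 110 mm along local x, 12 mm along y, 12 mm high above the deck. Axes as the stand's. The bar's inner face (looking to -y, to the rack) lies 0 to 20 mm from the origin, towards -y: the bar is clamped where its last user left it and this setting is not measured. Origin: mid-length, on the deck.
- side_fence: Bracket at the deck's side away from the robot (+x), carrying a rigid aluminium bar 125 mm along local y, 12 mm wide, 12 mm high above the deck. Axes as the stand's. The bar's inner face (looking to -x, to the robot) lies 0 to 20 mm from the origin, towards -x; clamped there, its setting is not measured. Origin: mid-length, on the deck.
- tile_top: Top one of four alike square white glazed tiles, 100 x 100 x 10 mm, 0.18 to 0.29 kg, loose. Origin: centre of its underside, 42 mm above the bench at the start; z up, x, y nearly along the stand's (turned up to 0.05 rad). Seated, its centre is 50 mm from the inner faces of both bars; it starts 9 to 35 mm (local x) and 133 to 157 mm (local y) from there.
- tile_second: The tile directly under the top one, same size, loose; origin at the centre of its underside, its upper face 42 mm above the bench.
- tile_third: The third tile from the top, same size, loose; origin at the centre of its underside.
- tile_bottom: The bottom tile, same size, loose on the rack's floor; origin at the centre of its underside.
- crucible: Small dark steel cup standing loose on the top tile, within 12 mm of its middle in each direction: 38 mm across the rim, 32 mm high, about 60 g (40 to 85). Origin: centre of its underside, z up.
- dish: Bystander: shallow glass dish, 70 mm across, 14 mm high, on the bench in front of the rack. Origin: centre of underside.
- spare_crucible: Bystander: a second cup like the crucible, on the bench behind the rack (away from the robot). Origin: centre of underside.
- lid: Bystander: crucible lid, 44 mm across, 13 mm high with its knob, on the bench beyond the hotplate's end-stop end. Origin: centre of underside.
- spatula: Bystander: thin steel lab spatula, 175 mm long, 6 mm high, lying on the bench in front of the hotplate.
- flask: Bystander: conical flask, 86 mm across, 134 mm high, on the bench well to the side of the stand. Origin: centre of underside.
- beaker: Bystander: glass beaker, 80 mm across, 100 mm high, well to the side of the stand. Origin: centre of underside.
- wash_bottle: Bystander: white bottle, 70 mm across, 170 mm high, well to the side of the stand. Origin: centre of underside.
- reagent: Bystander: amber jar, 60 mm across, 120 mm high, to the robot's right. Origin: centre of underside.
Things that resemble listed ones, but are neither listed nor needed, are in the scene too. What is shaped like the crucible but red is not meant. What is shaped like the tile_top but pink is not meant.

How it is judged:
By the outcome, as a careful person would: the job done as asked, in the order asked, and still so for the second after the job is handed in, with the robot touching nothing.
It also fails if it takes over 61 s, if anything falls off the work surface, if the arm or the gripper's body presses on something with over 40 N, if the wrist force passes 120 N, or if a joint passes its speed limit or range.

### The arm

A 6-joint arm with a two-finger parallel gripper is mounted at the origin on the work surface. World frame = base frame: x ahead of the robot, y to its left, z up, the work surface at z = 0. Lengths are in mm, angles in rad, forces in N, time in s.
With the tool pointing down it reaches from about 350 to 975 mm from the base axis. Payload 7.1 kg.
Tool frame: the origin (TCP) lies midway between the tips of the shut fingers; the grasp point (between the pads) lies pinch_z behind it (pinch_z is the distance from the TCP to the grasp point, in mm); z points along the fingers, y is the line along which they close (so a half turn about z gives the same grasp; the last joint's range is limited). The gripper opens to 88 mm and grips with 3 to 60 N. Pads are 20 mm wide; open, the fingers measure 115 mm over their backs; the gripper's body (75 mm by 178 mm) begins 61 mm behind the grasp point.
Start: joints at [1.193, 0.423, 1.63, -0, 1.089, -0.019], TCP at [219.437, 585.194, 222.675] pointing down, gripper open.
Joint ranges: [-3, 3], [-0.9, 2.11], [0.09, 2.58], [-1.31, 4.45], [0.11, 2.69], [-2.54, 2.54]. Speed limits (rad/s): [2.39, 2.39, 3.01, 3.14, 3.14, 3.14].

### API

Orientations are given as a rotation vector (axis times angle).
In Python, from workcell import get_obs, get_image, close_job, pinch_z gives the robot as it stands.
- The arm moves only by the tool jog_arm, never from a script. Its argument "commands" is a list of rows, each a list of 3 entries, a list of its own where there are three numbers: the gripper command: -1 is shut, 1 is fully open, values between are in proportion, then the shift along the tool's x, y, z as a fraction of full scale, then the turn, a rotation vector about the tool's x, y, z as a fraction of full scale. In form: [[gripper, [tx, ty, tz], [rx, ry, rz]], ...]. A call has 1 to 10 rows; each row shifts and turns the commanded pose from where the row before left it, along the tool's axes as they then stand; what a row does not reach is not made up. Full scale, the value 1, is 0.1 m for a shift and 45 degrees for a turn. A row lasts 1/10 s, in which the tool goes at most 50 mm and 8.59 degrees, less where a joint would pass 70% of its speed; a pose out of reach is approached as far as the arm can. A call with a number of a shift or a turn outside -1 to 1 is refused whole. A call with a gripper value outside its range is refused whole. The fingers move at their own pace and stop on an object; the grip force is fixed at half the most. Time passes only in rows, so rows that do not move let the fingers close. It gives the time, the measured TCP pose, the force, the opening and the grip force at its end, in the units of the state.
- get_obs(): the state, without advancing time (a new reading comes with each control period).
- get_image(name): name is "side" or "top"; returns a dict with "image" (420x560x3 uint8, blue, green, red), "z_map" (420x560 float32, mm along the optical axis (not along the pixel's ray), 0 where there is no reading), "intrinsics" (3x3 intrinsics, pixels), "eye" and "orientation" of the camera in the world. Camera axes: x right, y down, z forward; pixel columns grow to the right and rows downward; lengths in mm; the calibration is good to about 2 mm. A picture is of the moment at which its call begins.
- close_job(): hands the job in; it is judged then, once.
The state is a dict: "t": time; "qpos": joint angles; "qvel": joint speeds; "joint_torque": joint torques, N m; "ee_pos": TCP position; "orientation": TCP orientation; "ft_force": force on the tool from outside, world axes, zero at the start; "moment": the same for the moment, N m; "width": finger opening in mm; "grasp_force": force on a finger pad.
Only numpy, scipy, OpenCV 4.12 (cv2) and the standard library are available. Lean on these libraries where they do the work, as an engineer would, in place of code of your own. Each camera call takes 0.05 s, during which the arm holds its last target. There are 200 camera calls.

## Working session

There is one attempt and no reset: what is moved stays moved. The work goes in short steps, Python scripts to look and compute and a tool call to move; the robot and the scene stay as the last step left them, time stands still between calls to the robot, and variables do not carry over. Pictures are saved under pics/ and viewed, at most 10 in all, crops included, and the job is handed in when it is done.

Besides the shell and the picture viewer there is one more tool, called after ">>>" in YAML: its name, and indented under it one key for each argument. jog_arm: Moves the arm, as the interface text tells. Its arguments: {"type":"object","properties":{"commands":{"type":"array","items":{"type":"array"}}},"required":["commands"]}

```bash
ls; mkdir -p pics; python3 - <<'E'
from workcell import *
import cv2,numpy as np
o=get_obs();print(o,pinch_z)
for n in("top","side"):
    d=get_image(n);cv2.imwrite(f"pics/{n}0.png",d["image"]);np.savez(f"{n}0.npz",**d);print(n,d["intrinsics"],d["eye"],d["orientation"])
E
```

```text
pics
{'t': 0.0, 'qpos': array([ 1.19297879e+00,  4.23794978e-01,  1.63072294e+00,  6.74111542e-06,
        1.08859859e+00, -1.89866703e-02]), 'qvel': array([ 0.00095638,  0.00096238,  0.00054764,  0.00012049, -0.00106908,
        0.0001472 ]), 'joint_torque': array([-4.58553568e-04, -5.44637525e+01, -2.73658544e+01,  6.41535292e-02,
        2.31780874e-02, -1.27122994e-04]), 'ee_pos': array([219.24165944, 584.67071453, 221.91739731]), 'orientation': array([-5.60581127e-01, -3.09086134e+00,  2.34462576e-03]), 'ft_force': array([-0.10552295, -0.59254283, -0.09272289]), 'moment': array([-0.00091877, -0.05931697, -0.01175523]), 'grasp_force': 0.0, 'width': 87.51594731982068} 18.700000000000003
top [[546.20985905   0.         287.169037  ]
 [  0.         546.20985905 208.71129492]
 [  0.           0.           1.        ]] [ 529.28267754   12.03716711 1523.28755128] [-2.21996608  2.17430864 -0.05275071]
side [[509.9123998    0.         285.83719784]
 [  0.         509.9123998  212.09148631]
 [  0.           0.           1.        ]] [-113.81860616 -657.82880742 1082.43234548] [-2.22779083  0.915239   -0.39080904]
```

View pics/top0.png

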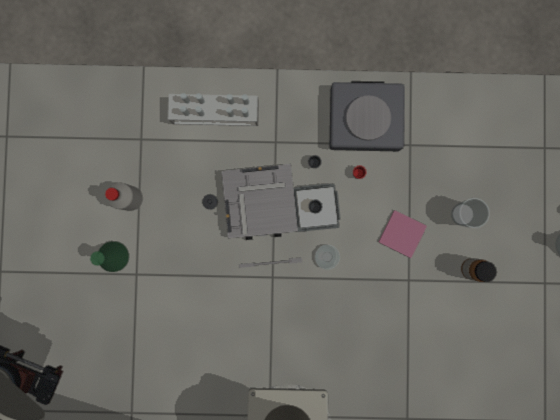

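View pics/side0.png

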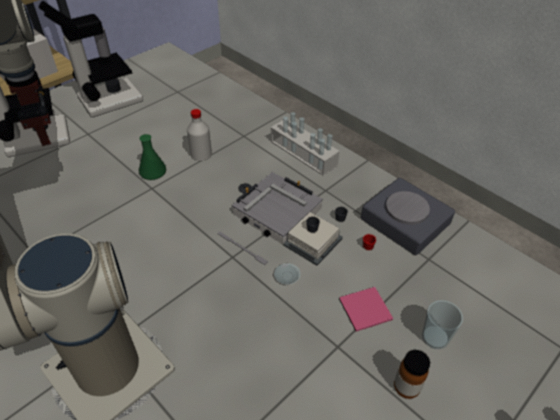

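The stack (white tile at top px (317,207) with the dark cup at (315,206)) stands right of the grey deck (265,205).
Candidates for the tile: white (317,207), pink decoy (403,233). Candidates for the cup: dark on the tile (315,206), spare (314,161), red decoy (359,172). I choose the white tile with the cup on it.

```bash
cat > h.py <<'E'
import numpy as np,cv2
from scipy.spatial.transform import Rotation as R
from workcell import *
def load(n):return dict(np.load(f"{n}.npz"))
def cast(d,uv,z):
    uv=np.atleast_2d(np.asarray(uv,float));K=d["intrinsics"]
    r=np.c_[(uv-K[[0,1],2])/K[0,0],np.ones(len(uv))]@R.from_rotvec(d["orientation"]).as_matrix().T
    return d["eye"]+r*((z-d["eye"][2])/r[:,2])[:,None]
def cloud(d):
    v,u=np.mgrid[:420,:560];K=d["intrinsics"];z=d["z_map"]
    p=np.stack([(u-K[0,2])/K[0,0]*z,(v-K[1,2])/K[1,1]*z,z],-1)
    return p@R.from_rotvec(d["orientation"]).as_matrix().T+d["eye"]
E
python3 - <<'E'
from h import *
d=load("top0");im=d["image"]
c=im[155:255,215:345];cv2.imwrite("pics/crop.png",cv2.resize(c,None,fx=6,fy=6,interpolation=cv2.INTER_CUBIC))
P=cloud(d)
print(np.round(P[185:232:4,292:345:4,2]).astype(int))
print(np.round(P[165:245:5,218:300:4,2]).astype(int))
g=im.astype(int)
m=((g.min(2)>150)).astype(np.uint8);m[:, :285]=0;m[:,345:]=0;m[:180]=0;m[235:]=0
cs,_=cv2.findContours(m,cv2.RETR_EXTERNAL,cv2.CHAIN_APPROX_NONE);cc=max(cs,key=cv2.contourArea)
b=cv2.boxPoints(cv2.minAreaRect(cc));print(cv2.contourArea(cc),b);w=cast(d,b,52);print(w,w.mean(0))
E
```

```text
[[44  3  5  2 36 25 31 23 29 13 13 -3  0 -1]
 [45 10 11 13 10 54 54 52 49 49 54  0  6  3]
 [45  9 55 54 50 54 52 51 53 54 48 23  5 -4]
 [43 17 53 52 53 51 53 50 50 53 54  3  5  7]
 [39  2 53 54 56 81 71 85 50 52 50 14 -3  3]
 [37  9 54 53 53 56 58 71 50 57 59 17 -1  4]
 [39 14 49 51 48 57 54 81 54 51 50 15 -1 -1]
 [31 11 48 56 48 54 55 55 50 57 48 53  3  3]
 [42 38 56 55 54 51 54 55 52 52 53 53 28  1]
 [41 37 58 53 50 52 54 54 51 52 50 56 -4  1]
 [44 38 50 51 51 53 56 46 14  8 12 15  8  3]
 [35 38 11 10 27 29 29 32  2 -4  1  1 -4 -1]]
[[  -2    1    1    2    7    1    3    2    4   -6    0   -1    5    2
    38   37   40   42   40    1   -1]
 [   3    1   42   41   42   39   52   51   52   51   52   47   33   41
    39   40   41   40   34    0   -7]
 [   2   43   34   40   39   43   38   51   48   37   43   40   36   37
    49   45   39   43   41    4    3]
 [  -2    1   42   43   43   45   38   41   39   42   39   41   34   42
    46   42   42   44   44    5    3]
 [   1    1   43   40   37   45   38   37   46   50   56   52   56   54
    49   60   53   36   39    2   -2]
 [   1   
[... 618 characters left out ...]
5   36   41   42   41   38   10]
 [   3    8    1   47   46   42   48   50   38   40   34   41   47   41
    44   45   37   42   39   42   13]
 [   1   -2    1   52   39   40   58   52   44   41   43   41   40   37
    36   38   40   40   44   37   11]
 [   3    5    1   51   40   37   35   51   34   37   45   40   38   39
    41   39   38   37   42   44   15]
 [  -3   -2   -3   39   40   43   40   44   41   37    4   17   -2    0
    -2   23   -8   -1    2    3    4]
 [  -4    5    0    0    1    1    0   -4    1    1    1   -4   -1    2
    10    2    0    2   -1    0    2]]Traceback (most recent call last):
  File "<stdin>", line 9, in <module>
ValueError: max() iterable argument is empty
```

View pics/crop.png

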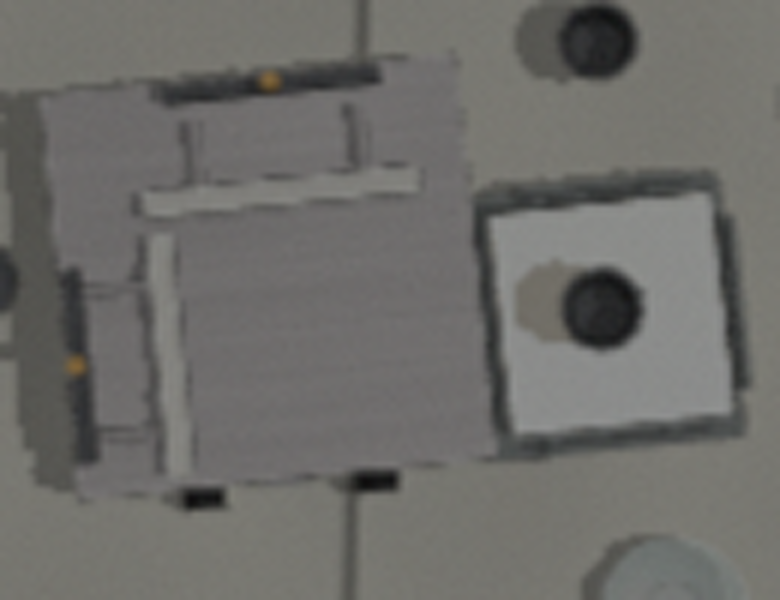

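The crop confirms it: white tile corners at crop (489,217),(712,192),(735,410),(515,435), cup at (602,308); end stop inner face runs (172,235)-(190,470), fence inner face (145,217)-(418,190).

```bash
python3 - <<'E'
from h import *
d=load("top0");g=cv2.cvtColor(d["image"],cv2.COLOR_BGR2GRAY)
g6=cv2.resize(g[155:255,215:345],None,fx=6,fy=6,interpolation=cv2.INTER_CUBIC)
P=lambda c:(np.asarray(c,float)+.5)/6-.5+[215,155]
print("lev tile",g6[380,620],"deck",g6[330,300],"bar",g6[350,166],g6[195,280],"rack",g6[440,620])
def box(m,lab,seed):
    n,l,_,_=cv2.connectedComponentsWithStats(m.astype(np.uint8));k=l[seed[1],seed[0]]
    c,_=cv2.findContours((l==k).astype(np.uint8),cv2.RETR_EXTERNAL,cv2.CHAIN_APPROX_NONE);c=max(c,key=cv2.contourArea)
    b=cv2.boxPoints(cv2.minAreaRect(c));print(lab,(l==k).sum(),b.round(0).tolist());return b
t=(int(g6[380,620])+int(g6[440,620]))//2
b=box(g6>t,"tile",(620,380));w=cast(d,P(b),52);T=w.mean(0)
print("tile",w.round(1).tolist(),T.round(1))
for i in range(4):e=w[(i+1)%4]-w[i];print(" edge",np.hypot(*e[:2]).round(1),np.degrees(np.arctan2(e[1],e[0])).round(2))
t=(int(g6[350,166])+int(g6[330,300]))//2+2
for nm,s in (("stop",(166,350)),("fence",(280,195))):
    b=box(g6>t,nm,s);w=cast(d,P(b),52.5);print(w.round(1).tolist())
    for i in range(2):e=w[i+1]-w[i];print(" edge",np.hypot(*e[:2]).round(1),np.degrees(np.arctan2(e[1],e[0])).round(2))
print("cup rim",cast(d,P([602,308]),84))
o=get_obs();print(R.from_rotvec(o["orientation"]).as_matrix().round(3),o["t"])
E
```

```text
lev tile 140 deck 110 bar 131 128 rack 65
tile 43658 [[487.0, 214.0], [712.0, 190.0], [735.0, 415.0], [510.0, 439.0]]
tile [[650.2, -9.4, 52.0], [663.1, -110.4, 52.0], [561.9, -122.9, 52.0], [549.0, -22.1, 52.0]] [606.1 -66.2  52. ]
 edge 101.9 -82.73
 edge 102.0 -172.99
 edge 101.6 97.25
 edge 102.0 7.2
stop 4293 [[146.0, 236.0], [170.0, 234.0], [193.0, 474.0], [170.0, 477.0]]
[[636.9, 143.5, 52.5], [638.1, 133.0, 52.5], [530.3, 119.9, 52.5], [529.1, 130.3, 52.5]]
 edge 10.5 -83.26
 edge 108.6 -173.08
fence 4700 [[145.0, 192.0], [413.0, 165.0], [416.0, 190.0], [148.0, 217.0]]
[[656.7, 144.4, 52.5], [671.6, 24.1, 52.5], [660.4, 22.7, 52.5], [645.6, 143.0, 52.5]]
 edge 121.3 -82.98
 edge 11.2 -173.01
cup rim [[607.1405125  -60.48908663  84.        ]]
[[-0.936  0.351 -0.001]
 [ 0.351  0.936 -0.001]
 [ 0.    -0.001 -1.   ]] 0.1
```

>>> jog_arm:
  commands:
    - [0,[0,0,0],[0,0,0.1733]]
    - [0,[0,0,0],[0,0,0.1733]]
    - [0,[0,0,0],[0,0,0.1733]]
    - [0,[0,0,0],[0,0,0.1733]]
    - [0,[0,0,0],[0,0,0.1733]]
    - [0,[0,0,0],[0,0,0.1733]]
    - [0,[0,0,0],[0,0,0.1733]]
    - [0,[0,0,0],[0,0,0.1733]]

```text
t: 0.9
ee_pos: [219.3, 584.9, 222.2]
orientation: [2.087, 2.348, -0.001]
ft_force: [1.4, -0.3, -0.1]
width: 44.0
grasp_force: 0.0
```

>>> jog_arm:
  commands:
    - [0,[-0.384,0.152,0],[0,0,0]]
    - [0,[-0.384,0.152,0],[0,0,0]]
    - [0,[-0.384,0.152,0],[0,0,0]]
    - [0,[-0.384,0.152,0],[0,0,0]]
    - [0,[-0.384,0.152,0],[0,0,0]]
    - [0,[-0.384,0.152,0],[0,0,0]]
    - [0,[-0.384,0.152,0],[0,0,0]]
    - [0,[-0.384,0.152,0],[0,0,0]]
    - [0,[-0.384,0.152,0],[0,0,0]]
    - [0,[-0.384,0.152,0],[0,0,0]]

```text
t: 1.9
ee_pos: [417.8, 221.2, 222.6]
orientation: [-2.08, -2.354, 0.0]
ft_force: [1.7, -0.9, -0.4]
width: 44.0
grasp_force: 0.0
```

>>> jog_arm:
  commands:
    - [0,[-0.384,0.152,0],[0,0,0]]
    - [0,[-0.384,0.152,0],[0,0,0]]
    - [0,[-0.384,0.152,0],[0,0,0]]
    - [0,[-0.384,0.152,0],[0,0,0]]
    - [0,[-0.384,0.152,0],[0,0,0]]
    - [0,[-0.384,0.152,0],[0,0,0]]
    - [0,[-0.384,0.152,0],[0,0,0]]
    - [0,[-0.384,0.152,0],[0,0,0]]
    - [0,[-0.384,0.152,0],[0,0,0]]
    - [0,[0,0,0],[0,0,0]]

```text
t: 2.9
ee_pos: [597.5, -107.3, 222.3]
orientation: [2.084, 2.349, 0.0]
ft_force: [0.3, 0.9, 0.5]
width: 44.0
grasp_force: 0.0
```

>>> jog_arm:
  commands:
    - [0,[-0.357,0.136,0],[0,0,0]]
    - [0,[0,0,0.3],[0,0,0]]
    - [0,[0,0,0.4],[0,0,0]]
    - [0,[0,0,0.4],[0,0,0]]
    - [0,[0,0,0.4],[0,0,0]]
    - [0,[0,0,0.1],[0,0,0]]
    - [0,[0,0,0.1],[0,0,0]]
    - [0,[0,0,0.07],[0,0,0]]
    - [0,[0,0,0],[0,0,0]]
    - [0,[0,0,0],[0,0,0]]

```text
t: 3.9
ee_pos: [614.5, -137.3, 47.0]
orientation: [2.079, 2.353, 0.002]
ft_force: [0.2, 0.2, -0.1]
width: 43.6
grasp_force: 0.0
```

```bash
cat > look.py <<'E'
import sys
from h import *
d=get_image("top");n=sys.argv[1];np.savez(f"{n}.npz",**d)
cv2.imwrite(f"pics/{n}.png",cv2.resize(d["image"][155:255,215:345],None,fx=6,fy=6,interpolation=cv2.INTER_CUBIC))
s=get_image("side");cv2.imwrite(f"pics/{n}s.png",cv2.resize(s["image"][160:270,220:360],None,fx=5,fy=5,interpolation=cv2.INTER_CUBIC))
o=get_obs();p=o["ee_pos"];e=np.array([[.9925,.1219],[-.1219,.9925]])
print("sx,sy",e@p[:2],"z",p[2],"F",e@o["ft_force"][:2],o["ft_force"][2],"t",o["t"])
E
python3 look.py a
```

```text
sx,sy [ 593.04173123 -211.24445987] z 47.013972978143485 F [0.3172088  0.32031345] -0.26784084792993307 t 4.0
```

View pics/as.png

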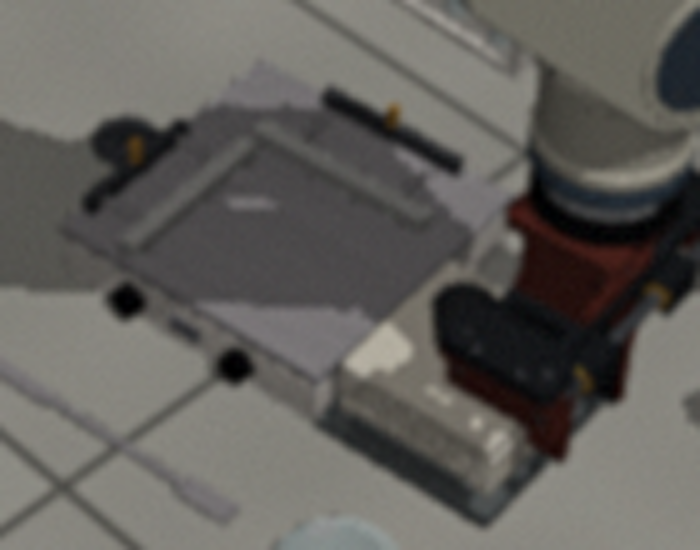

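The gripper stands behind the stack's outer end, touching nothing, fingers at tile height; cup on tile hidden behind the black finger housing. Lower slightly and approach.

>>> jog_arm:
  commands:
    - [0,[0,0,0.015],[0,0,0]]
    - [0,[0.03,0,0],[0,0,0]]
    - [0,[0.03,0,0],[0,0,0]]
    - [0,[0.02,0,0],[0,0,0]]
    - [0,[0.01,0,0],[0,0,0]]
    - [0,[0.01,0,0],[0,0,0]]
    - [0,[0.01,0,0],[0,0,0]]
    - [0,[0.01,0,0],[0,0,0]]
    - [0,[0.01,0,0],[0,0,0]]
    - [0,[0.01,0,0],[0,0,0]]

```text
t: 5.0
ee_pos: [611.9, -123.3, 44.2]
orientation: [2.081, 2.354, 0.0]
ft_force: [0.4, -1.8, -0.2]
width: 43.9
grasp_force: 0.8
```

```bash
python3 look.py b
```

```text
sx,sy [ 592.22437885 -196.79680573] z 44.19718131710034 F [0.26433247 0.30565944] -0.5569026054114543 t 5.1
```

>>> jog_arm:
  commands:
    - [0,[0.015,0,0],[0,0,0]]
    - [0,[0.02,0,0],[0,0,0]]
    - [0,[0.025,0,0],[0,0,0]]
    - [0,[0.025,0,0],[0,0,0]]
    - [0,[0.025,0,0],[0,0,0]]
    - [0,[0.025,0,0],[0,0,0]]
    - [0,[0.025,0,0],[0,0,0]]
    - [0,[0.025,0,0],[0,0,0]]
    - [0,[0.02,0,0],[0,0,0]]
    - [0,[0.015,0,0],[0,0,0]]

```text
t: 6.1
ee_pos: [609.1, -101.2, 44.2]
orientation: [-2.08, -2.354, 0.0]
ft_force: [0.1, -1.5, -0.3]
width: 44.2
grasp_force: 0.8
```

```bash
python3 look.py c
```

```text
sx,sy [ 592.15530012 -174.57875524] z 44.18751613628152 F [-0.23719438 -0.02011749] -0.030767917574936965 t 6.2
```

View pics/cs.png

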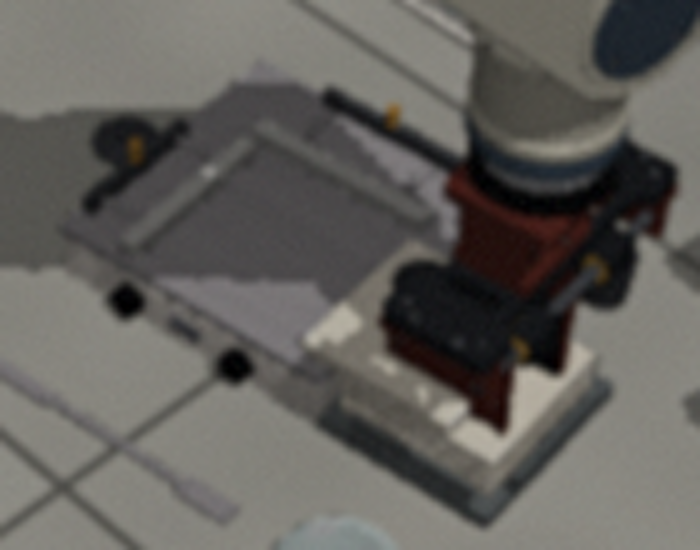

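The top tile now overhangs towards the deck (edge at crop (310,340)); the lower tiles stay put. Continue.

>>> jog_arm:
  commands:
    - [0,[0.015,0,0],[0,0,0]]
    - [0,[0.02,0,0],[0,0,0]]
    - [0,[0.025,0,0],[0,0,0]]
    - [0,[0.025,0,0],[0,0,0]]
    - [0,[0.025,0,0],[0,0,0]]
    - [0,[0.025,0,0],[0,0,0]]
    - [0,[0.025,0,0],[0,0,0]]
    - [0,[0.025,0,0],[0,0,0]]
    - [0,[0.025,0,0],[0,0,0]]
    - [0,[0.025,0,0],[0,0,0]]

```text
t: 7.2
ee_pos: [606.3, -78.0, 44.3]
orientation: [2.08, 2.354, 0.0]
ft_force: [0.0, -2.6, 1.1]
width: 43.7
grasp_force: 1.1
```

>>> jog_arm:
  commands:
    - [0,[0.025,0,0],[0,0,0]]
    - [0,[0.025,0,0],[0,0,0]]
    - [0,[0.025,0,0],[0,0,0]]
    - [0,[0.025,0,0],[0,0,0]]
    - [0,[0.025,0,0],[0,0,0]]
    - [0,[0.025,0,0],[0,0,0]]
    - [0,[0.025,0,0],[0,0,0]]
    - [0,[0.025,0,0],[0,0,0]]
    - [0,[0.025,0,0],[0,0,0]]
    - [0,[0.025,0,0],[0,0,0]]

```text
t: 8.2
ee_pos: [603.2, -53.1, 44.2]
orientation: [2.081, 2.354, 0.0]
ft_force: [1.1, -3.0, 2.0]
width: 43.7
grasp_force: 1.5
```

>>> jog_arm:
  commands:
    - [0,[0.025,0,0],[0,0,0]]
    - [0,[0.025,0,0],[0,0,0]]
    - [0,[0.025,0,0],[0,0,0]]
    - [0,[0.025,0,0],[0,0,0]]
    - [0,[0.025,0,0],[0,0,0]]
    - [0,[0.025,0,0],[0,0,0]]
    - [0,[0.025,0,0],[0,0,0]]
    - [0,[0.025,0,0],[0,0,0]]
    - [0,[0.025,0,0],[0,0,0]]
    - [0,[0.02,0,0],[0,0,0]]

```text
t: 9.2
ee_pos: [600.0, -28.7, 44.1]
orientation: [-2.08, -2.354, 0.0]
ft_force: [-0.0, -3.2, -1.2]
width: 43.8
grasp_force: 1.3
```

>>> jog_arm:
  commands:
    - [0,[0.02,0,0],[0,0,0]]
    - [0,[0.02,0,0],[0,0,0]]
    - [0,[0.02,0,0],[0,0,0]]
    - [0,[0.02,0,0],[0,0,0]]
    - [0,[0.02,0,0],[0,0,0]]
    - [0,[0.02,0,0],[0,0,0]]
    - [0,[0.02,0,0],[0,0,0]]
    - [0,[0.02,0,0],[0,0,0]]
    - [0,[0.01,0,0],[0,0,0]]

```text
t: 10.1
ee_pos: [598.0, -11.9, 44.2]
orientation: [2.08, 2.354, -0.0]
ft_force: [0.2, -1.4, -1.2]
width: 44.0
grasp_force: 0.6
```

```bash
python3 look.py d
```

```text
sx,sy [592.087851   -84.66880447] z 44.19687358055852 F [0.52564755 0.268378  ] 0.351075297315881 t 10.2
```

View pics/ds.png

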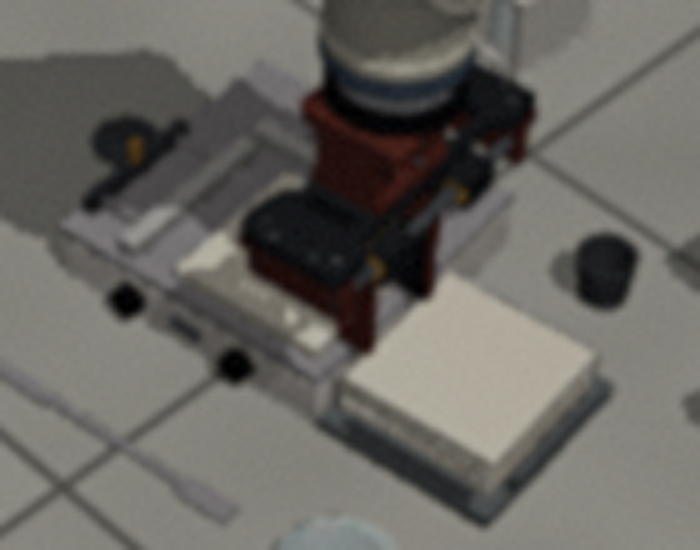

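The tile lies wholly on the deck, about 25 mm from the end stop, with the three others left in the rack. Go on slowly.

>>> jog_arm:
  commands:
    - [0,[0.015,0,0],[0,0,0]]
    - [0,[0.02,0,0],[0,0,0]]
    - [0,[0.025,0,0],[0,0,0]]
    - [0,[0.025,0,0],[0,0,0]]
    - [0,[0.025,0,0],[0,0,0]]
    - [0,[0.025,0,0],[0,0,0]]
    - [0,[0.025,0,0],[0,0,0]]
    - [0,[0.02,0,0],[0,0,0]]
    - [0,[0.015,0,0],[0,0,0]]
    - [0,[0.01,0,0],[0,0,0]]

```text
t: 11.2
ee_pos: [595.6, 8.4, 44.2]
orientation: [2.08, 2.354, 0.0]
ft_force: [1.3, -2.1, 0.9]
width: 44.1
grasp_force: 1.2
```

>>> jog_arm:
  commands:
    - [0,[0.007,0,0],[0,0,0]]
    - [0,[0.007,0,0],[0,0,0]]
    - [0,[0.005,0,0],[0,0,0]]

```text
t: 11.5
ee_pos: [595.4, 10.1, 44.2]
orientation: [2.081, 2.354, 0.0]
ft_force: [-0.1, -3.1, 1.0]
width: 43.9
grasp_force: 1.3
```

>>> jog_arm:
  commands:
    - [0,[0.005,0,0],[0,0,0]]
    - [0,[0.005,0,0],[0,0,0]]
    - [0,[0.005,0,0],[0,0,0]]

```text
t: 11.8
ee_pos: [595.2, 11.6, 44.2]
orientation: [2.08, 2.354, 0.0]
ft_force: [-0.1, -2.0, 1.8]
width: 44.1
grasp_force: 1.4
```

>>> jog_arm:
  commands:
    - [0,[0.005,0,0],[0,0,0]]
    - [0,[0.005,0,0],[0,0,0]]
    - [0,[0.005,0,0],[0,0,0]]

```text
t: 12.1
ee_pos: [595.0, 13.1, 44.2]
orientation: [2.08, 2.354, 0.0]
ft_force: [-0.0, -3.4, 1.5]
width: 43.9
grasp_force: 1.5
```

>>> jog_arm:
  commands:
    - [0,[0.005,0,0],[0,0,0]]
    - [0,[0.005,0,0],[0,0,0]]

```text
t: 12.3
ee_pos: [594.9, 14.1, 44.2]
orientation: [2.08, 2.354, 0.0]
ft_force: [0.7, -2.6, 2.3]
width: 44.0
grasp_force: 1.6
```

>>> jog_arm:
  commands:
    - [0,[0.005,0,0],[0,0,0]]
    - [0,[0.005,0,0],[0,0,0]]

```text
t: 12.5
ee_pos: [594.8, 14.7, 44.2]
orientation: [2.08, 2.354, -0.0]
ft_force: [-0.2, -7.7, 2.7]
width: 44.3
grasp_force: 3.6
```

>>> jog_arm:
  commands:
    - [0,[0.004,0,0],[0,0,0]]

```text
t: 12.6
ee_pos: [594.8, 14.8, 44.2]
orientation: [2.079, 2.354, -0.001]
ft_force: [0.8, -8.6, 2.3]
width: 44.0
grasp_force: 4.5
```

>>> jog_arm:
  commands:
    - [0,[0.004,0,0],[0,0,0]]

```text
t: 12.7
ee_pos: [594.8, 14.8, 44.2]
orientation: [2.079, 2.354, -0.001]
ft_force: [1.4, -11.5, 2.5]
width: 43.9
grasp_force: 5.5
```

>>> jog_arm:
  commands:
    - [0,[0.004,0,0],[0,0,0]]

```text
t: 12.8
ee_pos: [594.8, 14.8, 44.3]
orientation: [2.079, 2.353, -0.002]
ft_force: [1.0, -13.1, 2.2]
width: 43.5
grasp_force: 6.4
```

The stop bears (13 N at the finger, about 2.5 N of it drag). Back off, rise, and go round to the robot's side.

>>> jog_arm:
  commands:
    - [0,[-0.02,0,0],[0,0,0]]
    - [0,[-0.05,0,0],[0,0,0]]
    - [0,[-0.1,0,0],[0,0,0]]
    - [0,[-0.1,0,0],[0,0,0]]
    - [0,[0,0,-0.3],[0,0,0]]
    - [0,[0,0,-0.4],[0,0,0]]
    - [0,[0,0,-0.4],[0,0,0]]
    - [0,[0,-0.4,0],[0,0,0]]
    - [0,[0.2,-0.4,0],[0,0,0]]
    - [0,[0.3,-0.3,0],[0,0,0]]

```text
t: 13.8
ee_pos: [480.6, 24.4, 154.3]
orientation: [-2.084, -2.351, 0.0]
ft_force: [1.0, 0.8, -0.6]
width: 43.5
grasp_force: 0.0
```

>>> jog_arm:
  commands:
    - [0,[0.35,0,0],[0,0,0.1667]]
    - [0,[0,0,0],[0,0,0.1667]]
    - [0,[0,0,0],[0,0,0.1667]]
    - [0,[0,0,0],[0,0,0.1667]]
    - [0,[0,0,0],[0,0,0.1667]]
    - [0,[0,0,0],[0,0,0.1667]]
    - [0,[0,0,0],[0,0,0.1667]]
    - [0,[0,0,0],[0,0,0.1667]]
    - [0,[0,0,0],[0,0,0.1667]]
    - [0,[0,0,0],[0,0,0.1667]]

```text
t: 14.8
ee_pos: [478.3, 59.8, 154.2]
orientation: [-3.085, -0.591, -0.0]
ft_force: [0.7, 0.7, 0.3]
width: 43.7
grasp_force: 0.0
```

>>> jog_arm:
  commands:
    - [0,[0,0,0],[0,0,0.1667]]
    - [0,[0,0,0],[0,0,0.1667]]
    - [0,[0,0,0],[0,0,0]]

```text
t: 15.1
ee_pos: [478.3, 59.9, 154.2]
orientation: [-3.136, -0.19, 0.0]
ft_force: [-0.6, 0.6, -0.6]
width: 44.0
grasp_force: 0.0
```

```bash
python3 look.py e
```

```text
sx,sy [482.03233215   1.22854918] z 154.18622603623027 F [-0.34223971 -0.09549697] 0.19863770392164828 t 15.2
```

View pics/e.png

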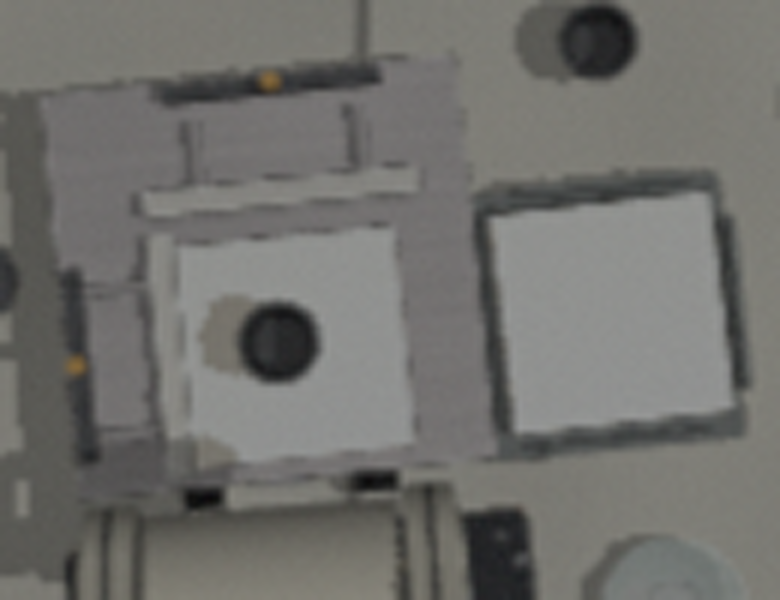

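The tile lies along the end stop, cup upright at crop (280,342), about 13 mm from the fence; the three other tiles are undisturbed.

>>> jog_arm:
  commands:
    - [0,[0.33,-0.01,0],[0,0,0]]
    - [0,[0,0,0.3],[0,0,0]]
    - [0,[0,0,0.4],[0,0,0]]
    - [0,[0,0,0.25],[0,0,0]]
    - [0,[0,0,0.1],[0,0,0]]
    - [0,[0,0,0.05],[0,0,0]]
    - [0,[0,0,0],[0,0,0]]

```text
t: 15.9
ee_pos: [511.2, 65.3, 44.4]
orientation: [-3.136, -0.194, -0.0]
ft_force: [-0.4, 1.6, 0.3]
width: 43.7
grasp_force: 0.0
```

```bash
python3 look.py f
```

```text
sx,sy [515.92827487   2.51746909] z 45.24549025700779 F [-0.64477874  0.12040398] 0.022664239021773003 t 16.0
```

>>> jog_arm:
  commands:
    - [0,[0.04,0,0],[0,0,0]]
    - [0,[0.05,0,0],[0,0,0]]
    - [0,[0.03,0,0],[0,0,0]]
    - [0,[0.015,0,0],[0,0,0]]
    - [0,[0.01,0,0],[0,0,0]]
    - [0,[0.01,0,0],[0,0,0]]
    - [0,[0.01,0,0],[0,0,0]]
    - [0,[0.01,0,0],[0,0,0]]

```text
t: 16.8
ee_pos: [528.2, 67.5, 44.1]
orientation: [3.136, 0.193, -0.0]
ft_force: [-0.4, -0.9, 0.4]
width: 43.9
grasp_force: 0.0
```

>>> jog_arm:
  commands:
    - [0,[0.01,-0.001,0],[0,0,0]]
    - [0,[0.01,-0.001,0],[0,0,0]]
    - [0,[0.01,-0.001,0],[0,0,0]]
    - [0,[0.01,-0.001,0],[0,0,0]]

```text
t: 17.2
ee_pos: [530.5, 68.0, 43.9]
orientation: [3.135, 0.193, -0.005]
ft_force: [-4.6, -3.0, 3.9]
width: 43.7
grasp_force: 3.0
```

>>> jog_arm:
  commands:
    - [0,[0.01,-0.001,0],[0,0,0]]
    - [0,[0.01,-0.001,0],[0,0,0]]
    - [0,[0.01,-0.001,0],[0,0,0]]

```text
t: 17.5
ee_pos: [533.1, 68.4, 43.8]
orientation: [3.135, 0.193, -0.007]
ft_force: [-6.5, -3.3, 5.0]
width: 43.6
grasp_force: 3.2
```

>>> jog_arm:
  commands:
    - [0,[0.01,0.001,0],[0,0,0]]
    - [0,[0.01,0.001,-0.002],[0,0,0]]
    - [0,[0.01,0.001,-0.002],[0,0,0]]

```text
t: 17.8
ee_pos: [538.2, 69.1, 44.4]
orientation: [-3.136, -0.193, -0.0]
ft_force: [-1.7, -0.4, -0.1]
width: 43.8
grasp_force: 0.6
```

```bash
python3 look.py g
```

```text
sx,sy [542.96991559   3.03607303] z 44.58937087698473 F [-0.85278489  0.1456007 ] -1.0312449486699289 t 17.9
```

View pics/gs.png

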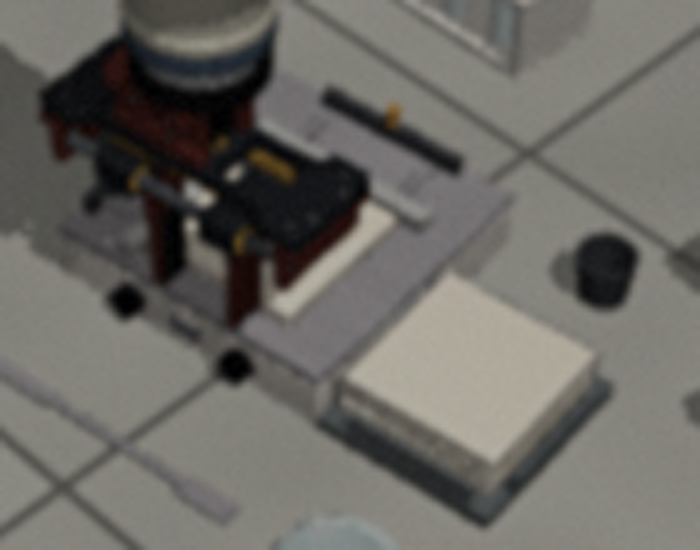

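The tile is near the fence, still on the stop side, gripper at its front; the force has dropped to plain sliding. Creep on.

>>> jog_arm:
  commands:
    - [0,[0.005,0,0],[0,0,0]]
    - [0,[0.005,0,0],[0,0,0]]
    - [0,[0.005,0,0],[0,0,0]]
    - [0,[0.005,0,0],[0,0,0]]

```text
t: 18.3
ee_pos: [540.3, 69.4, 44.6]
orientation: [-3.136, -0.193, -0.0]
ft_force: [-1.7, -0.1, -0.8]
width: 43.7
grasp_force: 0.8
```

>>> jog_arm:
  commands:
    - [0,[0.005,0,0],[0,0,0]]
    - [0,[0.005,0,0],[0,0,0]]

```text
t: 18.5
ee_pos: [541.2, 69.5, 44.6]
orientation: [-3.136, -0.193, 0.0]
ft_force: [-2.2, -0.0, 0.4]
width: 43.8
grasp_force: 1.1
```

>>> jog_arm:
  commands:
    - [0,[0.005,0,0],[0,0,0]]
    - [0,[0.005,0,0],[0,0,0]]

```text
t: 18.7
ee_pos: [542.1, 69.6, 44.6]
orientation: [-3.136, -0.193, 0.0]
ft_force: [-2.4, 0.3, 0.3]
width: 43.4
grasp_force: 1.0
```

>>> jog_arm:
  commands:
    - [0,[0.005,0,0],[0,0,0]]
    - [0,[0.005,0,0],[0,0,0]]

```text
t: 18.9
ee_pos: [542.4, 69.7, 44.6]
orientation: [3.136, 0.193, -0.002]
ft_force: [-6.5, -1.7, 4.0]
width: 44.1
grasp_force: 2.9
```

>>> jog_arm:
  commands:
    - [0,[0.005,0,0],[0,0,0]]
    - [0,[0.005,0,0],[0,0,0]]

```text
t: 19.1
ee_pos: [542.5, 69.7, 44.5]
orientation: [3.135, 0.193, -0.005]
ft_force: [-8.9, -1.3, 7.2]
width: 43.9
grasp_force: 4.2
```

>>> jog_arm:
  commands:
    - [0,[0.005,0,0],[0,0,0]]

```text
t: 19.2
ee_pos: [542.4, 69.7, 44.4]
orientation: [3.135, 0.193, -0.007]
ft_force: [-9.0, -1.7, 8.1]
width: 43.8
grasp_force: 4.8
```

>>> jog_arm:
  commands:
    - [0,[0.005,0,0],[0,0,0]]

```text
t: 19.3
ee_pos: [542.5, 69.6, 44.4]
orientation: [3.135, 0.193, -0.008]
ft_force: [-10.8, -1.5, 8.5]
width: 44.0
grasp_force: 5.5
```

>>> jog_arm:
  commands:
    - [0,[0.004,0,0],[0,0,0]]

```text
t: 19.4
ee_pos: [542.5, 69.7, 44.4]
orientation: [3.135, 0.193, -0.009]
ft_force: [-12.4, -2.5, 9.7]
width: 44.3
grasp_force: 5.9
```

The fence bears. Back off gently, rise and look.

>>> jog_arm:
  commands:
    - [0,[-0.01,0,0],[0,0,0]]
    - [0,[-0.02,0,0],[0,0,0]]
    - [0,[-0.05,0,0],[0,0,0]]
    - [0,[-0.1,0,0],[0,0,0]]
    - [0,[-0.2,0,0],[0,0,0]]
    - [0,[-0.2,0,-0.3],[0,0,0]]
    - [0,[0,0,-0.4],[0,0,0]]
    - [0,[0,0,-0.4],[0,0,0]]
    - [0,[0,0,0],[0,0,0]]

```text
t: 20.3
ee_pos: [491.0, 63.2, 159.3]
orientation: [-3.135, -0.193, -0.016]
ft_force: [0.8, 0.2, 0.4]
width: 43.9
grasp_force: 0.0
```

```bash
python3 look.py k
```

```text
sx,sy [492.28850288   2.9524162 ] z 155.35685404660788 F [0.30931056 0.58145749] -0.8618635733243505 t 20.4
```

View pics/k.png

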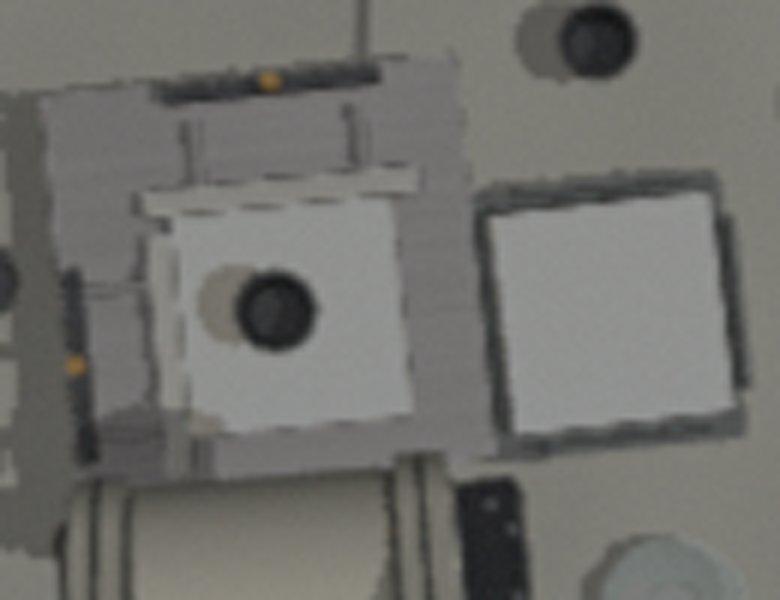

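The tile sits in the corner against both bars with the cup upright at (277,310), others unmoved. One numeric check that it has not drifted off the stop.

```bash
python3 - <<'E'
from h import *
E=np.array([[.9925,.1219],[-.1219,.9925]])
for n,r in(("e",(270,430)),("k",(240,400))):
    d=load(n);g=cv2.GaussianBlur(cv2.resize(cv2.cvtColor(d["image"],cv2.COLOR_BGR2GRAY)[155:255,215:345],None,fx=6,fy=6,interpolation=cv2.INTER_CUBIC),(5,5),0).astype(float)
    for lab,lo,hi,s in(("right",380,430,-1),("seam",165,205,0)):
        pts=[]
        for y in range(*r,3):
            row=g[y,lo:hi];x=lo+(np.argmin(np.diff(row)) if s else np.argmin(row));pts.append((x,y))
        w=cast(d,(np.array(pts)+.5)/6-.5+[215,155],50.5)[:,:2]@E.T
        p=np.polyfit(w[:,0]-w[:,0].mean(),w[:,1],1);print(n,lab,"sy",np.median(w[:,1]).round(2),"slope",p[0].round(4))
    if n=="k":
        pts=[(x,180+np.argmin(g[180:225,x]-0)) for x in range(200,380,4)]
        print([p[1] for p in pts])
        w=cast(d,(np.array(pts)+.5)/6-.5+[215,155],50.5)[:,:2]@E.T
        p=np.polyfit(w[:,1]-w[:,1].mean(),w[:,0],1);print("fence seam sx",np.median(w[:,0]),p[0])
E
```

```text
e right sy -45.37 slope -0.0022
e seam sy 54.32 slope -0.0606
k right sy -45.28 slope 0.004
k seam sy 53.83 slope -0.0419
[np.int64(212), np.int64(180), np.int64(180), np.int64(181), np.int64(182), np.int64(182), np.int64(182), np.int64(182), np.int64(181), np.int64(181), np.int64(180), np.int64(180), np.int64(206), np.int64(206), np.int64(206), np.int64(206), np.int64(206), np.int64(180), np.int64(180), np.int64(180), np.int64(180), np.int64(180), np.int64(180), np.int64(180), np.int64(180), np.int64(180), np.int64(200), np.int64(200), np.int64(200), np.int64(200), np.int64(200), np.int64(200), np.int64(200), np.int64(200), np.int64(200), np.int64(199), np.int64(180), np.int64(180), np.int64(180), np.int64(180), np.int64(193), np.int64(194), np.int64(194), np.int64(194), np.int64(194)]
fence seam sx 665.6934429789624 0.1361095463842651
```

Its distance from the stop is unchanged (0.1 mm) and it is parallel. Handing in.

```bash
python3 -c "
from workcell import *
print(close_job())"
```

```text
the job is handed in; nothing more can be done
None
```

The tile now sits in the corner with the crucible upright on it, the other three tiles look undisturbed, and the job was handed in at about 20 s. I pushed until the wrist read about 13 N at the end stop and then 12 N at the side fence, which leaves roughly 10 N on each bar after drag. Partway along the stop the tile stuck and then jumped about 5 mm before sliding on.

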